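# Fit the crank into the wind-up charger

### The job

Get the wind-up charger ready for cranking: slide the dust cover on its top fully open to uncover the port, then lift the crank out of its wooden stand, turn it until its cross-shaped splines line up with the cross slots in the port, and push it all the way down against the port's spring until its collar sits on the port. Finish while still gripping the crank and pressing it fully home; if you let up, the spring lifts it again. Leave the other things on the shelf where they are.

Things in the scene. Friction and masses are not known exactly. Their poses are not given: they have to be found in the camera images.
- charger: Wind-up charger: grey plastic housing fixed to the shelf, 120 (x) x 220 (y) x 70 mm high. Origin: centre of its underside; y runs along its length. The port is in the top face, 50 mm from the centre towards its -y end. Two aluminium rails, 5 mm wide and 6 mm high, run along y on the top at x = -34 and +34 mm.
- cover (a joint): Dust cover travel in m: 0 = shut over the port, 0.065 = fully open (end stop). It grows as the cover slides towards the charger's +y, away from the port. It starts between 0 and 0.02. Friction about 1.5 N, stays where left.
- cover_grip (a point): Centre of the top of the upright grip fin on the dust cover. Fin: 30 mm (charger's x) x 12 mm (along the slide, charger's y), 26 mm high above the cover plate. Fin of aluminium, plate black, 60 x 58 mm, the plate's top 5 mm above the housing's top face, the fin's top 31 mm above that face. Axes as the charger's.
- port (a point): Centre of the port's round steel face (46 mm across), level with the housing's top, 70 mm above the shelf; z up. Its x and y axes lie along two crossing slots, each 24 mm long tip to tip and 10 mm wide (a plus sign, so four crank positions 90 degrees apart fit), deeper than the splines.
- rotor (a joint): Angle in rad of the rotor that carries the port, counter-clockwise from above, 0 = slots along the charger's axes. It starts at up to 0.7 either way and turns only against about 0.2 N m of drag; stops at -0.8 and 0.8.
- plunger (a joint): Spring plunger in the port, m pushed down: 0 = up (its black top 13 mm below the port's face), 0.010 = the crank's collar is on the port's face; stop at 0.013. The spring pushes up with 4 N at 0 and 9 N at 0.010, more than the crank weighs.
- crank: Crank, about 140 g, upright. Origin: on the stem's axis at the underside of its steel collar (34 mm across, 5 mm thick); z up. Below: plus-shaped spline, arms along x and y, 20 mm tip to tip, 6 mm thick, 17 mm long, then a 6 mm stepped lead-in (16 mm tip to tip, 3 mm thick at the end); tip 23 mm below the origin. Above: grip block; a flat arm to +x at 14 to 22 mm height, 14 mm wide.
- crank_grip (a point): Centre of the crank's black grip block, on the stem's axis, 40 mm above the crank's origin. Block 24 mm (crank's x) x 22 mm (y, hold it across this) x 36 mm high. The arm leaves below it towards +x; a 16 mm thick upright knob stands at x = 50 mm on the arm, its top 8 mm above this point. Axes as the crank's.
- stand: Wooden stand fixed to the shelf, 60 x 60 x 40 mm high, with a round hole 24 mm wide and 32 mm deep in its top. Origin: centre of its underside. The crank's stem hangs in the hole, near its centre, its collar on the stand's top, the arm pointing away from the robot within 1.5 rad of +x.
- votive: Bystander: small clear glass votive dish, 64 mm across, 42 mm high, standing. Origin: centre of its underside.
- bike_light: Bystander: white round bike light, 44 mm across, 33 mm high. Origin: centre of its underside.
- power_bank: Bystander: mint green power bank lying flat, 68 x 110 x 18 mm. Origin: centre of its underside.
- carabiner: Bystander: steel carabiner with two brass keys lying flat, about 115 x 70 x 8 mm. Origin: middle of the carabiner, at the shelf.

How it is judged:
By the outcome, as a careful person would: the job done as asked, in the order asked, and still so for the second after the job is handed in, while the arm keeps its last pose, push and grip.
It also fails if it takes over 53 s, if anything falls off the work surface, if the arm or the gripper's body presses on something with over 40 N, if the wrist force passes 120 N, or if a joint passes its speed limit or range.

### The arm

A 6-joint arm with a two-finger parallel gripper is mounted at the origin on the work surface. World frame = base frame: x ahead of the robot, y to its left, z up, the work surface at z = 0. Lengths are in mm, angles in degrees, forces in N, time in s.
With the tool pointing down it reaches from about 350 to 850 mm from the base axis. Payload 8.1 kg.
Tool frame: the origin (TCP) lies midway between the tips of the shut fingers; the grasp point (between the pads) lies 19 mm behind it; x points along the fingers, y is the direction in which the jaws open and shut, and the axes are right-handed (so a half turn about x gives the same grasp; the last joint's range is limited). The gripper opens to 85 mm and grips with 20 to 120 N. Pads are 22 mm wide; open, the fingers measure 114 mm over their backs; the gripper's body (76 mm by 85 mm) begins 54 mm behind the grasp point. The pads swing forward as they close: fully open they stand 13 mm farther back than shut.
Start: joints at [69.878, 7.471, 85.268, -0, 87.261, -4.893], TCP at [157.587, 578.94, 231.292] pointing down, gripper open.
Joint ranges: [-169.43, 169.43], [-51.17, 129.36], [1.28, 143.12], [-76.62, 256.62], [0, 156.53], [-152.29, 152.29]. Speed limits (degrees/s): [136.94, 136.94, 159.86, 180, 180, 180].

### API

Orientations are given as [roll, pitch, yaw] about the fixed x, y, z axes, in that order (R = Rz(yaw) Ry(pitch) Rx(roll)).
In Python, from bench import sense, snapshot, hand_in gives the robot as it stands.
- The arm moves only by the tool drive_tool, never from a script. Its argument "deltas" is a list of rows, each a list of 7 numbers: the closure in counts, from 0 (fully open) to 255 (shut), then the shift along the tool's x, y, z in m, then the turn, a rotation vector about the tool's x, y, z in rad. A call has exactly 10 rows; each row is the pose to reach, as a shift and turn from the pose commanded when the call began, along the tool's axes at that moment; what a row does not reach only later rows make up. A row lasts 1/12 s, in which the tool goes at most 41.7 mm and 7.16 degrees, less where a joint would pass 70% of its speed; a pose out of reach is approached as far as the arm can. A call with a gripper value outside its range is refused whole. The fingers move at their own pace and stop on an object; "squeeze" is the grip in N (left out, the last holds). Time passes only in rows, so rows that repeat a pose let the fingers close, or fill a call up. It gives the time, the measured TCP pose, the force and the opening at its end, in the units of the state.
- sense(): the state, without advancing time (a new reading comes with each control period).
- snapshot(name): name is "scene" or "top" or "wrist"; returns a dict with "frame" (480x640x3 uint8, blue, green, red), "fx", "fy", "cx", "cy" (pixels), "rvec" (rotation vector, rad) and "tvec" (3), from world to camera coordinates, as OpenCV has them. Camera axes: x right, y down, z forward; pixel columns grow to the right and rows downward; lengths in mm; the calibration is good to about 2 mm. A picture is of the moment at which its call begins. There is no depth.
- hand_in(): hands the job in, once; it reports no verdict.
The state is a dict: "time": time; "joint_pos": joint angles; "qd": joint speeds; "joint_efforts": joint torques, N m; "tool_pos": TCP position; "tcp_rot": TCP orientation; "ft_force": force on the tool from outside, world axes, zero at the start; "wrist_torque": the same for the moment, N m; "finger_gap": finger opening in mm.
Only numpy, scipy, OpenCV 4.12 (cv2) and the standard library are available. Lean on these libraries where they do the work, as an engineer would, in place of code of your own. Each camera call takes 0.05 s, during which the arm holds its last target.

## Working session

There is one attempt and no reset: what is moved stays moved. The work goes in short steps, Python scripts to look and compute and a tool call to move; the robot and the scene stay as the last step left them, time stands still between calls to the robot, and variables do not carry over. Pictures are saved under pics/ and viewed, and the job is handed in when it is done.

Besides the shell and the picture viewer there is one more tool, called after ">>>" by a JSON object that holds its "op" and its "data", one argument or row to a line. drive_tool: Moves the arm, as the interface text tells. Its arguments: {"type":"object","properties":{"deltas":{"type":"array","items":{"type":"array","items":{"type":"number"}}},"squeeze":{"type":"number"}},"required":["deltas"]}

```bash
mkdir -p pics; ls; python3 - <<'E'
from bench import sense,snapshot
import cv2,pickle
s=sense();print(s)
for n in("scene","top","wrist"):
    d=snapshot(n);cv2.imwrite(f"pics/{n}0.png",d["frame"]);pickle.dump(d,open(f"pics/{n}0.pkl","wb"))
    print(n,d["fx"],d["cx"],d["cy"],d["rvec"],d["tvec"])
E
```

```text
pics
{'time': 0.0, 'joint_pos': array([ 6.98798831e+01,  7.51519186e+00,  8.53306419e+01, -2.76557978e-04,
        8.72594132e+01, -4.89409036e+00]), 'qd': array([-0.06218607, -0.0434912 , -0.04829447, -0.06323397, -0.06266504,
        0.01718939]), 'joint_efforts': array([ 5.75755439e-04, -5.69416094e+01, -5.00538969e+01, -3.64798707e-04,
        1.51323300e-02, -3.22901087e-05]), 'tool_pos': array([157.37844582, 578.42607654, 230.23047775]), 'tcp_rot': array([ -94.74371984,   89.89475271, -109.96973293]), 'ft_force': array([0.47043999, 0.19200451, 0.95637221]), 'wrist_torque': array([-0.01508479,  0.02106122,  0.04130011]), 'finger_gap': 85.23697347162104}
scene 476.07496387676537 317.5292594028364 240.2759797572467 [ 1.95062787  1.17000633 -0.61714029] [-335.53100249 -222.60979753 1307.11806403]
top 509.6893093252102 320.98584823291446 236.3665706922693 [ 2.22591701 -2.17199336  0.11087886] [ 10.88135727 640.38171905 841.40671465]
wrist 345.5504405052816 317.19678497266545 243.9647286029862 [-2.29565871 -1.7557665  -0.2631301 ] [-599.22448135  -39.40221461  379.58089702]
```

View pics/scene0.png

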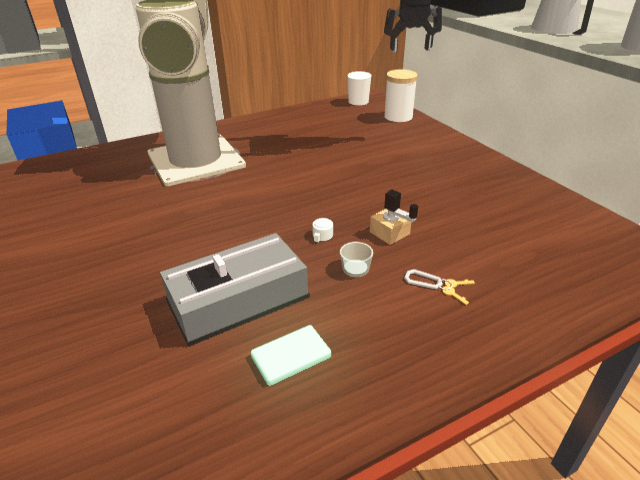

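View pics/top0.png

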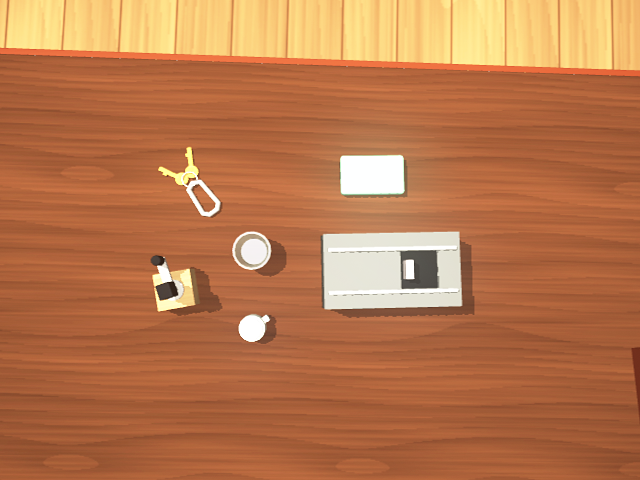

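View pics/wrist0.png

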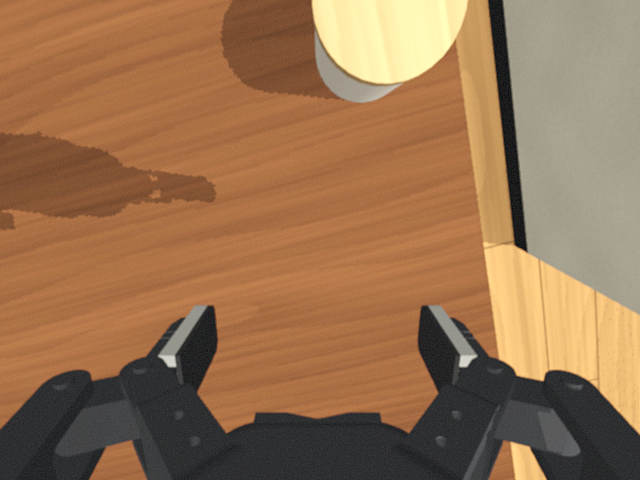

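The top view (up = +x, left = +y) shows the charger spanning columns 322–462, with the fin at about (409,269) and the port end to the right. The crank and stand are at about (175,290), with the arm pointing up and left. I'll zoom in next for exact edges.

```bash
cat > h.py <<'E'
import numpy as np,cv2,pickle
def load(n): return pickle.load(open(f"pics/{n}.pkl","rb"))
def grab(n,tag):
    from bench import snapshot
    d=snapshot(n);pickle.dump(d,open(f"pics/{tag}.pkl","wb"));cv2.imwrite(f"pics/{tag}.png",d["frame"]);return d
def KRT(d):
    K=np.array([[d["fx"],0,d["cx"]],[0,d["fy"],d["cy"]],[0,0,1.]])
    R=cv2.Rodrigues(np.array(d["rvec"],float))[0];return K,R,np.array(d["tvec"],float)
def unproj(d,uv,z):
    K,R,t=KRT(d);c=-R.T@t;r=R.T@np.linalg.solve(K,np.array([uv[0],uv[1],1.]))
    return c+r*(z-c[2])/r[2]
def proj(d,P):
    K,R,t=KRT(d);return cv2.projectPoints(np.atleast_2d(np.array(P,float)),np.array(d["rvec"],float),t,K,None)[0].reshape(-1,2)
def crop(d,x0,y0,w,h,f,name):
    cv2.imwrite(f"pics/{name}.png",cv2.resize(d["frame"][y0:y0+h,x0:x0+w],None,fx=f,fy=f,interpolation=cv2.INTER_CUBIC))
E
python3 - <<'E'
from h import *
t=load("top0");s=load("scene0")
crop(t,312,220,160,100,5,"c1");crop(t,130,240,100,80,7,"c2");crop(s,150,225,170,120,4,"c3");crop(s,350,175,100,80,7,"c4")
for uv in [(322,234),(460,232),(462,306),(324,309)]: print(unproj(t,uv,70).round(1))
E
```

```text
[640.4  26.4  70. ]
[ 649.3 -196.6   70. ]
[ 530.7 -200.3   70. ]
[521.2  20.4  70. ]
```

View pics/c1.png

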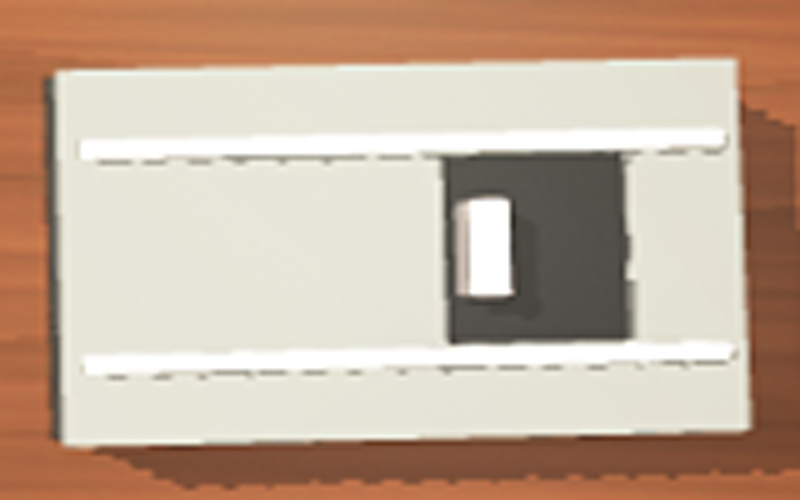

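View pics/c2.png

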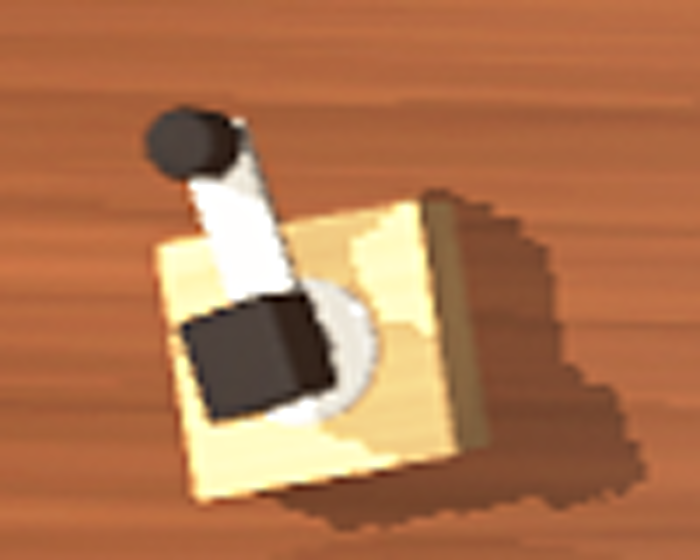

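View pics/c3.png

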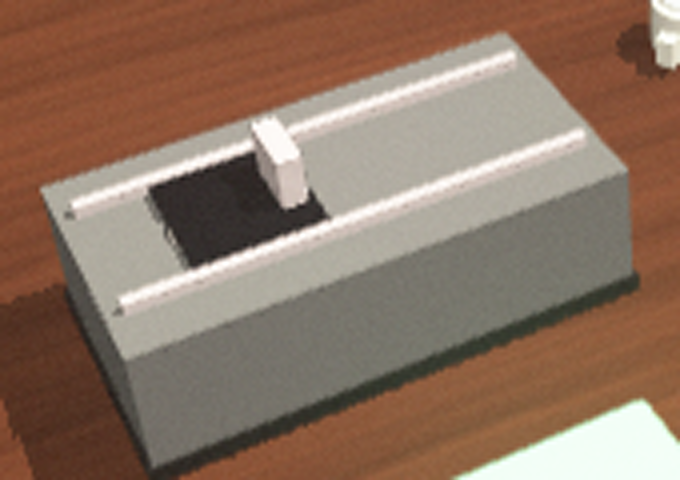

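View pics/c4.png

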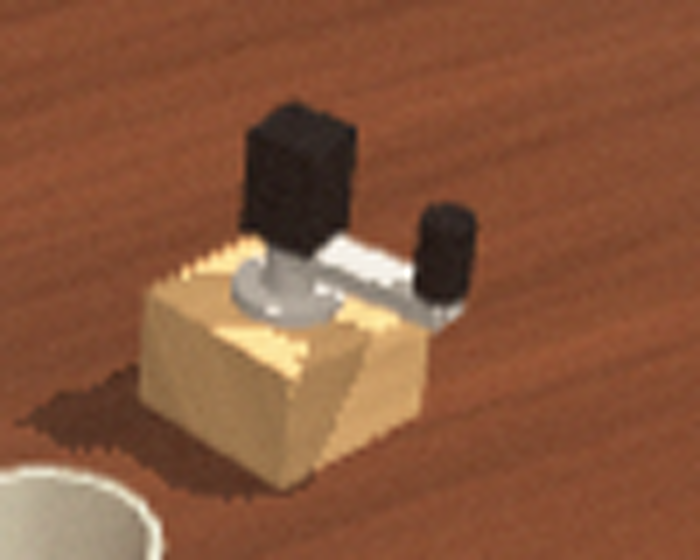

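```bash
cat > m1.py <<'E'
from h import *
t=load("top0");s=load("scene0")
from scipy.optimize import least_squares
def cc(p,f,o): return (np.array(p,float)+.5)/f-.5+np.array(o)
def rect(l,w,h): return np.array([[l/2,w/2,h],[l/2,-w/2,h],[-l/2,-w/2,h],[-l/2,w/2,h]])
def tf(p,L,z=0):
    c,s_=np.cos(p[2]),np.sin(p[2]);return L@np.array([[c,-s_,0],[s_,c,0],[0,0,1]]).T+[p[0],p[1],z]
def fit(obs,x0):
    f=lambda p:np.concatenate([(proj(d,tf(p,L))-uv).ravel() for d,L,uv in obs])
    r=least_squares(f,x0);return r.x,np.abs(r.fun).max(),r.fun.reshape(-1,2).round(1)
ct=cc([(55,72),(738,60),(750,430),(63,444)],5,(312,220))
cs=cc([(630,172),(127,360),(42,187),(507,33)],4,(150,225))
C=rect(120,220,70)
for o in ([(t,C,ct)],[(s,C,cs)],[(t,C,ct),(s,C,cs)]):
    print("charger",fit(o,[590,-90,0]))
ft=cc([(468,198),(511,198),(513,296),(470,296)],5,(312,220))
print("fin",fit([(t,rect(30,12,101),ft)],[590,-90,0]))
bt=cc([(180,325),(268,297),(302,392),(213,423)],7,(130,240))
# block corner order: image up=+x,left=+y
B=rect(24,22,98)
kt=cc([(180,143)],7,(130,240));Kp=np.array([[50,0,88.]])
print("crank top",fit([(t,B,bt),(t,Kp,kt)],[580,260,.3]))
bs=cc([(357,128),(308,148),(246,127),(290,101)],7,(350,175))
ks=cc([(448,212)],7,(350,175))
print("crank scene corners",[unproj(s,u,98).round(1) for u in bs],unproj(s,ks[0],88).round(1))
print([unproj(t,u,98).round(1) for u in bt],unproj(t,kt[0],88).round(1))
for uv in cc([(157,245),(415,200),(457,452),(197,500)],7,(130,240)): print("stand",unproj(t,uv,40).round(1))
E
python3 m1.py
```

```text
charger (array([ 5.85948996e+02, -8.73283015e+01,  4.20071402e-02]), np.float64(0.550528399670128), array([[ 0.2, -0.6],
       [-0.4, -0.4],
       [ 0.1,  0.4],
       [ 0.1,  0.5]]))
charger (array([ 5.87839312e+02, -8.71319427e+01,  4.08126961e-02]), np.float64(0.4278732094099098), array([[ 0.3, -0.4],
       [-0.4,  0.3],
       [-0. ,  0.1],
       [ 0.2, -0.3]]))
charger (array([ 5.86482006e+02, -8.71561021e+01,  4.17528163e-02]), np.float64(0.9023435706955354), array([[ 0.1, -0.9],
       [-0.4, -0.7],
       [-0. ,  0.1],
       [-0.1,  0.1],
       [-0.1, -0.9],
       [-0.6, -0.2],
       [-0.2, -0.3],
       [-0.1, -0.7]]))
fin (array([ 5.87381498e+02, -1.09162512e+02,  3.02561415e-02]), np.float64(0.45035560038593303), array([[ 0.5,  0.1],
       [-0.4,  0. ],
       [-0.4, -0.1],
       [ 0.4, -0. ]]))
crank top (array([5.45312427e+02, 2.65657890e+02, 3.68173482e-01]), np.float64(1.0400278517035986), array([[-0.8, -0.1],
       [ 0.5, -1. ],
       [ 0.7,  0.3],
       [-0.5,  0.8],
       [ 0.1,  0.1]]))
crank scene corners [array([555.2, 278.1,  98. ]), array([557.5, 259.6,  98. ]), array([539.3, 250.9,  98. ]), array([533.3, 270.2,  98. ])] [591.8 283.9  88. ]
[array([552.4, 279. ,  98. ]), array([558.9, 260.4,  98. ]), array([538.5, 252.1,  98. ]), array([531.4, 271. ,  98. ])] [592.  283.8  88. ]
stand [569. 302.  40.]
stand [580.9 242.7  40. ]
stand [522.5 230.5  40. ]
stand [510.1 290.1  40. ]
```

```bash
cat >> h.py <<'E'
from scipy.spatial.transform import Rotation as Ro
def Rt(s): return Ro.from_euler("xyz",s["tcp_rot"],degrees=True).as_matrix()
def Rdown(yaw): # tool x down, tool y horizontal at world angle yaw (rad)
    x=np.array([0,0,-1.]);y=np.array([np.cos(yaw),np.sin(yaw),0]);return np.stack([x,y,np.cross(x,y)],1)
def delta(s,P,yaw):
    R=Rt(s);d=R.T@(np.array(P)-s["tool_pos"])/1000
    best=min((Ro.from_matrix(R.T@Rdown(yaw+k)).as_rotvec() for k in(0,np.pi)),key=np.linalg.norm)
    return d.round(4),best.round(4)
def st():
    from bench import sense
    s=sense();R=Rt(s);print("t",round(s["time"],2),"tcp",s["tool_pos"].round(2),"ytool deg",np.degrees(np.arctan2(R[1,1],R[0,1])).round(2),"tilt",np.degrees(np.arccos(-R[2,0])).round(2),"F",s["ft_force"].round(2),"M",s["wrist_torque"].round(2),"gap",s["finger_gap"].round(1),"j",s["joint_pos"].round(1));return s
E
python3 - <<'E'
from h import *
s=st();print(Rt(s).round(3))
print(delta(s,[587.5,-109,200],np.pi/2+.041))
E
```

```text
Traceback (most recent call last):
  File "h.py", line 26, in st
    s=sense();R=Rt(s);print("t",round(s["time"],2),"tcp",s["tool_pos"].round(2),"ytool deg",np.degrees(np.arctan2(R[1,1],R[0,1])).round(2),"tilt",np.degrees(np.arccos(-R[2,0])).round(2),"F",s["ft_force"].round(2),"M",s["wrist_torque"].round(2),"gap",s["finger_gap"].round(1),"j",s["joint_pos"].round(1));return s
                                                                                                                                                                                                                                                          ^^^^^^^^^^^^^^^^^^^^^
AttributeError: 'float' object has no attribute 'round'
```

```bash
sed -i 's/s\["finger_gap"\].round(1)/round(s["finger_gap"],1)/' h.py
python3 - <<'E'
from h import *
s=st();print(Rt(s).round(3))
print(delta(s,[587.5,-109,200],np.pi/2+.041))
E
```

```text
t 0.15 tcp [157.46 578.53 230.47] ytool deg 74.77 tilt 0.08 F [0.04 0.38 0.12] M [0.03 0.05 0.01] gap 85.6 j [69.9  7.5 85.3 -0.  87.3 -4.9]
[[-0.     0.263  0.965]
 [-0.001  0.965 -0.263]
 [-1.    -0.001 -0.   ]]
(array([ 0.0312, -0.5504,  0.5955]), array([-3.068e-01, -3.000e-04,  1.400e-03]))
```

>>> {"op": "drive_tool", "data": {
  "deltas": [
    [0,0.0312,-0.5504,0.5955,-0.307,0,0],
    [0,0.0312,-0.5504,0.5955,-0.307,0,0],
    [0,0.0312,-0.5504,0.5955,-0.307,0,0],
    [0,0.0312,-0.5504,0.5955,-0.307,0,0],
    [0,0.0312,-0.5504,0.5955,-0.307,0,0],
    [0,0.0312,-0.5504,0.5955,-0.307,0,0],
    [0,0.0312,-0.5504,0.5955,-0.307,0,0],
    [0,0.0312,-0.5504,0.5955,-0.307,0,0],
    [0,0.0312,-0.5504,0.5955,-0.307,0,0],
    [0,0.0312,-0.5504,0.5955,-0.307,0,0]
  ],
  "squeeze": 30
}}

```text
time: 0.98
tool_pos: [378.3, 224.9, 215.2]
tcp_rot: [32.9, 90.0, 35.3]
ft_force: [0.2, 0.9, 0.4]
finger_gap: 85.6
```

```bash
python3 - <<'E'
from h import *
s=st()
print(delta(s,[587.5,-109,180],np.pi/2+.041))
E
```

```text
t 0.98 tcp [378.31 224.94 215.22] ytool deg 92.38 tilt 0.02 F [0.18 0.93 0.42] M [ 0.   -0.03 -0.01] gap 85.6 j [ 24.1 -17.8 110.7   0.   87.1 -68.3]
(array([ 0.0352, -0.3423,  0.1951]), array([ 0.0005,  0.0003, -0.0002]))
```

>>> {"op": "drive_tool", "data": {
  "deltas": [
    [0,0.0352,-0.3423,0.1951,0,0,0],
    [0,0.0352,-0.3423,0.1951,0,0,0],
    [0,0.0352,-0.3423,0.1951,0,0,0],
    [0,0.0352,-0.3423,0.1951,0,0,0],
    [0,0.0352,-0.3423,0.1951,0,0,0],
    [0,0.0352,-0.3423,0.1951,0,0,0],
    [0,0.0352,-0.3423,0.1951,0,0,0],
    [0,0.0352,-0.3423,0.1951,0,0,0],
    [0,0.0352,-0.3423,0.1951,0,0,0],
    [0,0.0352,-0.3423,0.1951,0,0,0]
  ]
}}

```text
time: 1.82
tool_pos: [587.9, -111.4, 179.0]
tcp_rot: [-116.7, 89.9, -114.5]
ft_force: [-0.9, 0.4, 0.3]
finger_gap: 85.3
```

```bash
python3 - <<'E'
from h import *
s=st()
d=grab("wrist","w1")
print(proj(d,[[587.4,-109.2,101],[589.1,-137,70]]))
print(delta(s,[587.5,-109,82],np.pi/2+.041))
E
```

```text
t 1.82 tcp [ 587.91 -111.39  179.02] ytool deg 92.22 tilt 0.06 F [-0.91  0.42  0.3 ] M [-0.03  0.03  0.01] gap 85.3 j [-1.560e+01  8.900e+00  8.920e+01 -1.000e-01  8.190e+01 -1.078e+02]
[[320.61884434 252.68334138]
 [283.65860032 240.39370134]]
(array([ 0.097 ,  0.0025, -0.0003]), array([-0.0023, -0.0005,  0.001 ]))
```

View pics/w1.png

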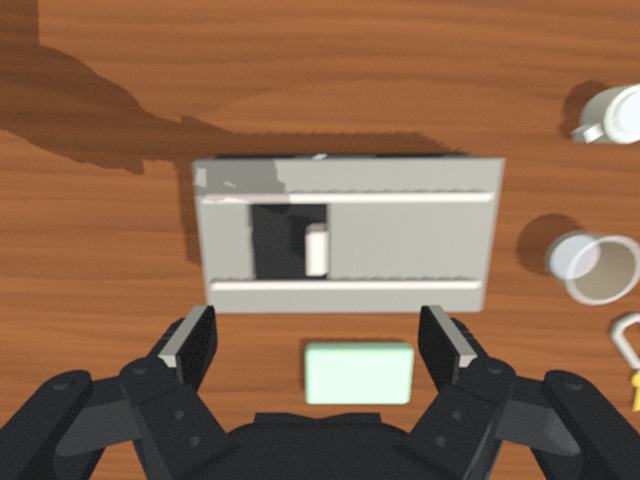

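The wrist view shows the fin at about (316,253), against a predicted (320.6,252.7), so they agree within about 3 mm. The gripper straddles it, so I'll descend and close.

>>> {"op": "drive_tool", "data": {
  "deltas": [
    [0,0.04,0.0015,0,0,0,0],
    [0,0.07,0.0015,0,0,0,0],
    [0,0.09,0.0015,0,0,0,0],
    [0,0.097,0.0015,0,0,0,0],
    [120,0.097,0.0015,0,0,0,0],
    [255,0.097,0.0015,0,0,0,0],
    [255,0.097,0.0015,0,0,0,0],
    [255,0.097,0.0015,0,0,0,0],
    [255,0.097,0.0015,0,0,0,0],
    [255,0.097,0.0015,0,0,0,0]
  ],
  "squeeze": 25
}}

```text
time: 2.7
tool_pos: [587.7, -106.0, 84.6]
tcp_rot: [-24.3, 89.9, -21.9]
ft_force: [-0.1, -0.8, 0.6]
finger_gap: 12.0
```

```bash
python3 - <<'E'
from h import *
s=st()
d=grab("wrist","w2");grab("top","t2")
E
```

```text
t 2.7 tcp [ 587.72 -106.01   84.55] ytool deg 92.37 tilt 0.14 F [-0.14 -0.79  0.58] M [-0.31 -0.06  0.03] gap 12.0 j [ -15.1   13.5   94.3   -0.    72.1 -107.5]
```

View pics/w2.png

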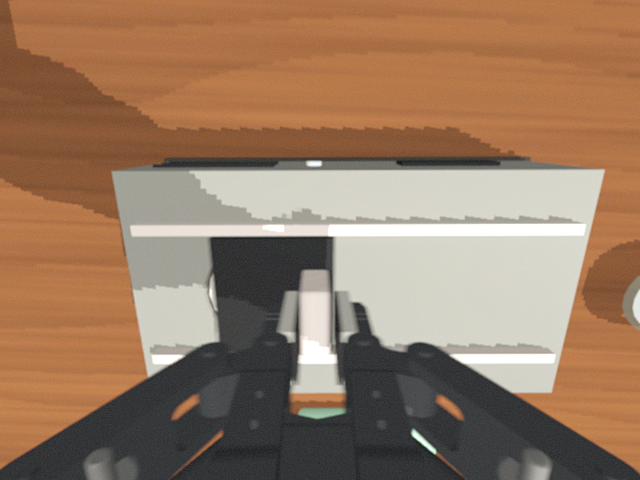

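The fin is gripped (gap 12.0). Next I'll slide it towards +y.

>>> {"op": "drive_tool", "data": {
  "deltas": [
    [255,0,0.005,0,0,0,0],
    [255,0,0.01,0,0,0,0],
    [255,0,0.015,0,0,0,0],
    [255,0,0.02,0,0,0,0],
    [255,0,0.025,0,0,0,0],
    [255,0,0.03,0,0,0,0],
    [255,0,0.035,0,0,0,0],
    [255,0,0.038,0,0,0,0],
    [255,0,0.04,0,0,0,0],
    [255,0,0.04,0,0,0,0]
  ]
}}

```text
time: 3.63
tool_pos: [586.0, -65.5, 84.6]
tcp_rot: [-15.3, 89.9, -12.9]
ft_force: [-1.7, 0.7, 7.8]
finger_gap: 11.7
```

>>> {"op": "drive_tool", "data": {
  "deltas": [
    [255,0,0.001,0,0,0,0],
    [255,0,0.002,0,0,0,0],
    [255,0,0.003,0,0,0,0],
    [255,0,0.004,0,0,0,0],
    [255,0,0.005,0,0,0,0],
    [255,0,0.005,0,0,0,0],
    [255,0,0.006,0,0,0,0],
    [255,0,0.006,0,0,0,0],
    [255,0,0.007,0,0,0,0],
    [255,0,0.007,0,0,0,0]
  ]
}}

```text
time: 4.47
tool_pos: [585.7, -59.0, 84.6]
tcp_rot: [-25.1, 89.9, -22.7]
ft_force: [-1.6, -0.1, 8.1]
finger_gap: 11.4
```

```bash
python3 - <<'E'
from h import *
s=st()
d=grab("wrist","w3");t=grab("top","t3")
crop(t,312,220,160,100,5,"c5")
E
```

```text
t 4.47 tcp [585.73 -59.01  84.59] ytool deg 92.36 tilt 0.12 F [-1.56 -0.09  8.06] M [-0.18  0.32  0.05] gap 11.4 j [ -10.7   12.3   95.7   -0.    71.9 -103.1]
```

View pics/w3.png

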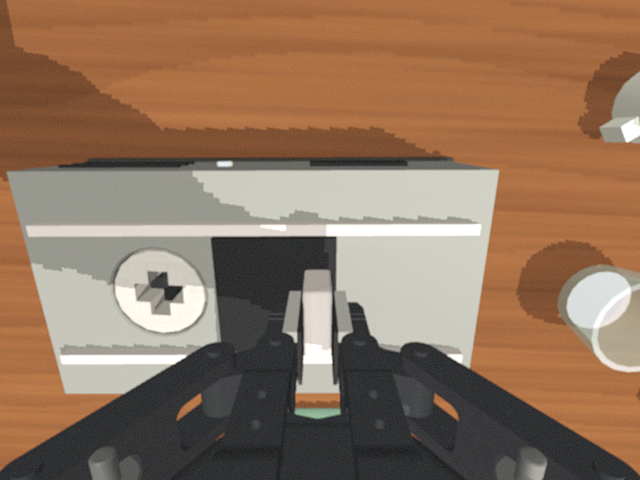

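The port at (160,290) is now uncovered and its slots are rotated. There is no end-stop force yet, so I'll keep going gently.

>>> {"op": "drive_tool", "data": {
  "deltas": [
    [255,0,0.001,0,0,0,0],
    [255,0,0.002,0,0,0,0],
    [255,0,0.003,0,0,0,0],
    [255,0,0.003,0,0,0,0],
    [255,0,0.004,0,0,0,0],
    [255,0,0.004,0,0,0,0],
    [255,0,0.004,0,0,0,0],
    [255,0,0.005,0,0,0,0],
    [255,0,0.005,0,0,0,0],
    [255,0,0.005,0,0,0,0]
  ]
}}

```text
time: 5.4
tool_pos: [585.5, -54.0, 84.6]
tcp_rot: [-22.8, 89.9, -20.4]
ft_force: [-1.3, -0.2, 7.9]
finger_gap: 11.4
```

```bash
python3 - <<'E'
from h import *
s=st()
E
```

```text
t 5.4 tcp [585.48 -54.    84.58] ytool deg 92.36 tilt 0.11 F [-1.29 -0.17  7.91] M [-0.22  0.27  0.06] gap 11.4 j [ -10.3   12.2   95.8   -0.    71.9 -102.6]
```

>>> {"op": "drive_tool", "data": {
  "deltas": [
    [255,0,0.001,0,0,0,0],
    [255,0,0.002,0,0,0,0],
    [255,0,0.003,0,0,0,0],
    [255,0,0.003,0,0,0,0],
    [255,0,0.004,0,0,0,0],
    [255,0,0.004,0,0,0,0],
    [255,0,0.005,0,0,0,0],
    [255,0,0.005,0,0,0,0],
    [255,0,0.006,0,0,0,0],
    [255,0,0.006,0,0,0,0]
  ]
}}

```text
time: 6.23
tool_pos: [585.4, -52.5, 84.5]
tcp_rot: [-73.6, 89.6, -71.3]
ft_force: [-0.2, -21.1, 2.9]
finger_gap: 11.5
```

```bash
python3 - <<'E'
from h import *
s=st();d=grab("wrist","w4")
E
```

```text
t 6.23 tcp [585.44 -52.48  84.52] ytool deg 92.28 tilt 0.45 F [ -0.2  -21.14   2.95] M [-3.47  0.04  0.11] gap 11.5 j [  -9.9   12.1   95.9   -0.4   71.8 -102. ]
```

View pics/w4.png

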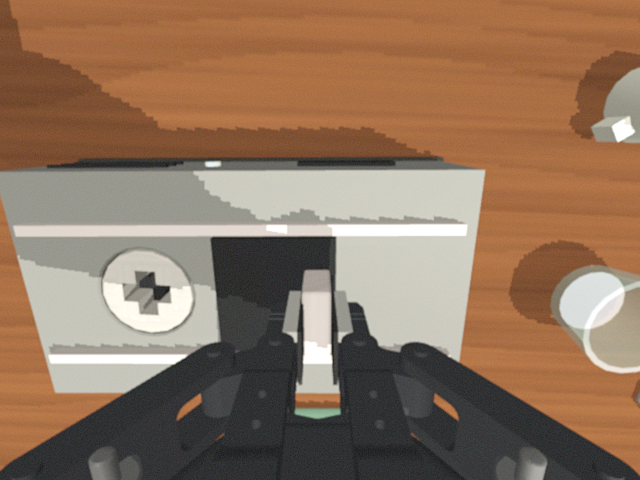

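The end stop is reached (21 N at y = -52.5). I'll relieve the push, release and rise so the wrist camera gets a view of the port.

>>> {"op": "drive_tool", "data": {
  "deltas": [
    [255,0,-0.002,0,0,0,0],
    [255,0,-0.0035,0,0,0,0],
    [0,0,-0.0035,0,0,0,0],
    [0,0,-0.0035,0,0,0,0],
    [0,0,-0.0035,0,0,0,0],
    [0,0,-0.0035,0,0,0,0],
    [0,-0.03,-0.0035,0,0,0,0],
    [0,-0.07,-0.0035,0,0,0,0],
    [0,-0.1,-0.02,0,0,0,0],
    [0,-0.13,-0.05,0,0,0,0]
  ]
}}

```text
time: 7.12
tool_pos: [586.7, -94.8, 214.5]
tcp_rot: [55.5, 89.9, 58.1]
ft_force: [1.6, -0.1, -0.1]
finger_gap: 85.3
```

>>> {"op": "drive_tool", "data": {
  "deltas": [
    [0,-0.02,-0.03,0,0,0,0],
    [0,-0.02,-0.03,0,0,0,0],
    [0,-0.02,-0.03,0,0,0,0],
    [0,-0.02,-0.03,0,0,0,0],
    [0,-0.02,-0.03,0,0,0,0],
    [0,-0.02,-0.03,0,0,0,0],
    [0,-0.02,-0.03,0,0,0,0],
    [0,-0.02,-0.03,0,0,0,0],
    [0,-0.02,-0.03,0,0,0,0],
    [0,-0.02,-0.03,0,0,0,0]
  ]
}}

```text
time: 7.95
tool_pos: [587.7, -126.8, 232.4]
tcp_rot: [159.4, 90.0, 161.8]
ft_force: [0.0, 0.2, -0.3]
finger_gap: 85.6
```

```bash
python3 - <<'E'
from h import *
s=st();d=grab("wrist","w5");t=grab("top","t5");crop(t,312,220,160,100,5,"c5")
u=proj(d,[[589.1,-137,70]])[0];print(u)
crop(d,int(u[0])-60,int(u[1])-45,120,90,6,"c6")
E
```

```text
t 7.95 tcp [ 587.71 -126.82  232.42] ytool deg 92.38 tilt 0.01 F [ 0.04  0.21 -0.3 ] M [ 0.02  0.04 -0.  ] gap 85.6 j [ -17.1    7.6   85.     0.    87.4 -109.4]
[305.99188141 224.42945625]
```

View pics/w5.png

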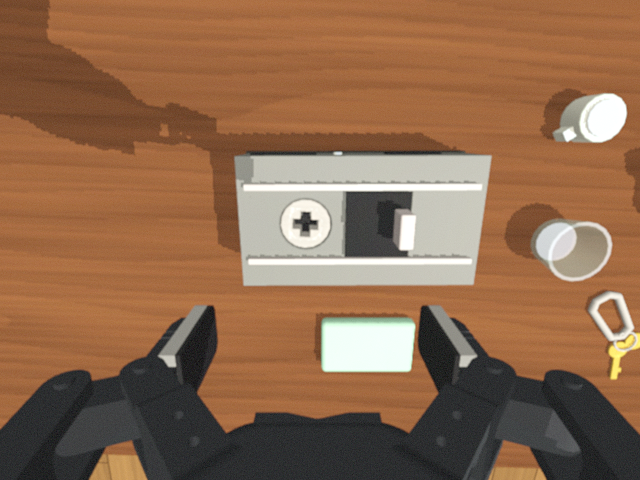

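View pics/c6.png

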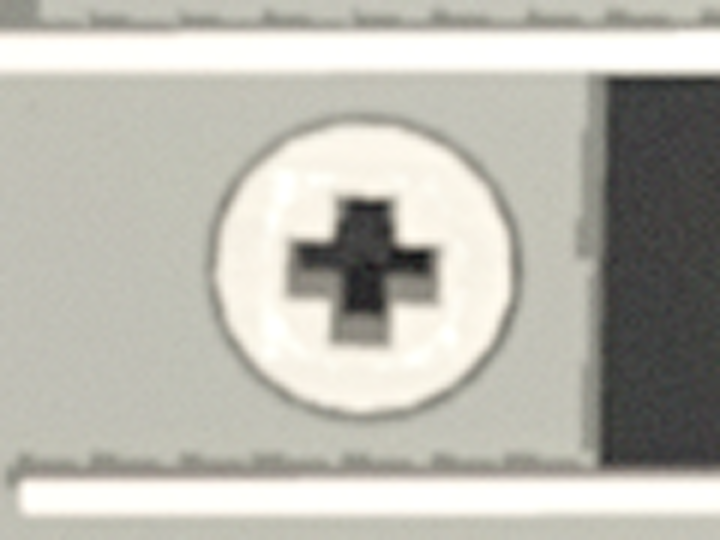

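View pics/c5.png

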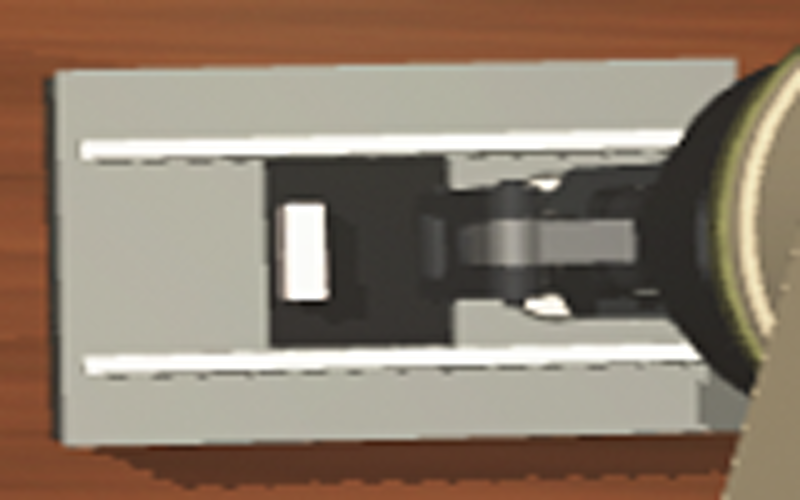

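The cover is fully open: its fin is at column 404, clear of the port. The port face is at (305.3,223.0), with its slots turned about 3° clockwise. I'll compute this in metric.

```bash
python3 - <<'E'
from h import *
exec(open("m1.py").read().split("ct=cc")[0].replace("from h import *",""))
w=load("w5")
f=lambda ps:[unproj(w,u,70)[:2] for u in cc(ps,6,(245,179))]
print("disk",unproj(w,cc([(364.5,266.5)],6,(245,179))[0],70))
L,R_,T,B=f([(287.5,269),(439,276),(368,197.5),(360,346)])
# image right=+y, image up=-x
print("y-slot dir",np.degrees(np.arctan2(*(R_-L)[::-1])),np.linalg.norm(R_-L),"x dir",np.degrees(np.arctan2(*(B-T)[::-1])),np.linalg.norm(B-T),(L+R_)/2,(T+B)/2)
# charger from wrist corners
cw=np.array([[474.5,285],[243.5,286],[236,156],[490,155]])
print(fit([(w,rect(120,220,70),cw)],[587,-87,.04]))
E
```

```text
disk [ 587.79195949 -137.64021436   70.        ]
y-slot dir 89.69867712496227 22.938460958590227 x dir -1.1694808589725179 23.1503711524518 [ 588.73235672 -137.79370496] [ 588.73686359 -137.69227823]
(array([ 5.86721275e+02, -8.73049583e+01,  4.69704007e-02]), np.float64(1.599814104266386), array([[-1. , -0.5],
       [ 0.6, -0.6],
       [-1.3,  0.7],
       [ 1.6,  0.4]]))
```

```bash
python3 - <<'E'
from h import *
s=st()
print(delta(s,[545.5,265.5,180],np.pi/2+.368))
E
```

```text
t 8.05 tcp [ 587.75 -127.03  232.59] ytool deg 92.37 tilt 0.0 F [-0.    0.69  0.11] M [0.08 0.03 0.  ] gap 85.4 j [ -17.1    7.6   84.9   -0.    87.4 -109.4]
(array([ 0.0526,  0.3939, -0.026 ]), array([-0.3267,  0.    ,  0.    ]))
```

>>> {"op": "drive_tool", "data": {
  "deltas": [
    [0,0.0526,0.3939,-0.026,-0.327,0,0],
    [0,0.0526,0.3939,-0.026,-0.327,0,0],
    [0,0.0526,0.3939,-0.026,-0.327,0,0],
    [0,0.0526,0.3939,-0.026,-0.327,0,0],
    [0,0.0526,0.3939,-0.026,-0.327,0,0],
    [0,0.0526,0.3939,-0.026,-0.327,0,0],
    [0,0.0526,0.3939,-0.026,-0.327,0,0],
    [0,0.0526,0.3939,-0.026,-0.327,0,0],
    [0,0.0526,0.3939,-0.026,-0.327,0,0],
    [0,0.0526,0.3939,-0.026,-0.327,0,0]
  ]
}}

```text
time: 8.88
tool_pos: [544.1, 269.5, 179.4]
tcp_rot: [95.6, 89.9, 116.8]
ft_force: [0.5, 0.1, -0.3]
finger_gap: 85.3
```

```bash
python3 - <<'E'
from h import *
s=st();d=grab("wrist","w6")
a=.368
L=np.array([[12,11,98],[12,-11,98],[-12,-11,98],[-12,11,98],[50,0,88]])
c,q=np.cos(a),np.sin(a);P=L@np.array([[c,-q,0],[q,c,0],[0,0,1]]).T+[545.5,265.5,0]
uv=proj(d,P);print(uv.round(1))
im=d["frame"].copy()
for p in uv: cv2.circle(im,tuple(int(v) for v in p.round()),2,(0,0,255),-1)
x,y=uv[:4].mean(0);x0,y0=int(x)-80,max(0,int(y)-60);print(x0,y0)
cv2.imwrite("pics/w6.png",im);crop(d,x0,y0,160,120,5,"c7")
print(delta(s,[545.5,265.5,180],np.pi/2+.368))
E
```

```text
t 8.88 tcp [544.12 269.47 179.42] ytool deg 111.23 tilt 0.08 F [ 0.5   0.11 -0.29] M [-0.01  0.01 -0.04] gap 85.3 j [ 21.5  10.2  87.7   0.1  82.1 -89.8]
[[327.1 268. ]
 [295.4 267.9]
 [294.9 234.6]
 [327.5 234.7]
 [311.6 310.3]]
231 191
(array([-0.0006, -0.0042, -0.0001]), array([ 0.0024, -0.0001, -0.0013]))
```

View pics/w6.png

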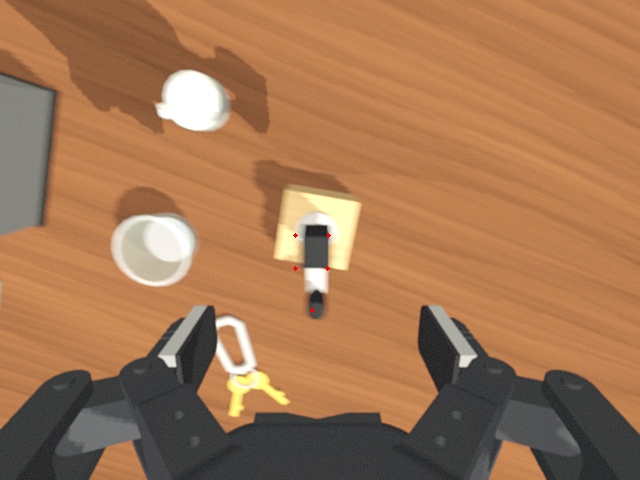

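View pics/c7.png

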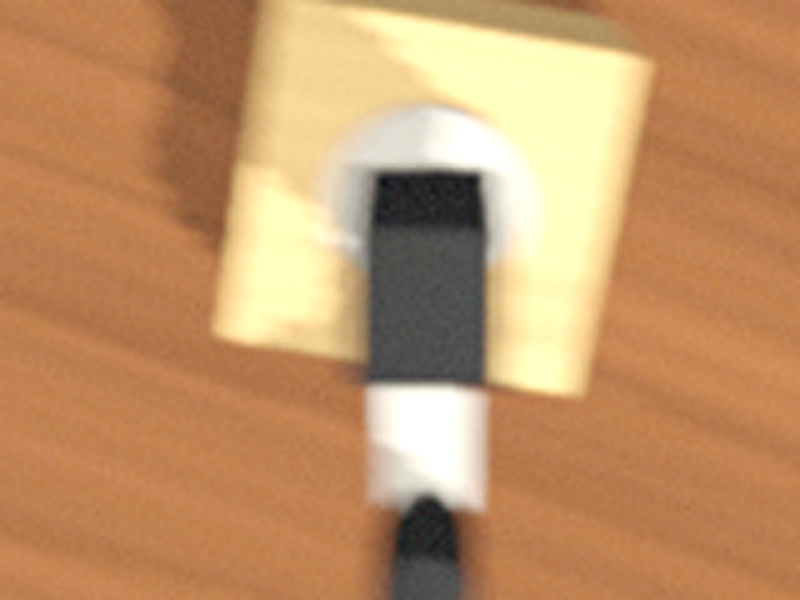

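The picture is motion-blurred because the arm was still settling. I'll correct, lower a little, settle and look again.

>>> {"op": "drive_tool", "data": {
  "deltas": [
    [0,0.03,-0.004,0,0.002,0,0],
    [0,0.05,-0.004,0,0.002,0,0],
    [0,0.05,-0.004,0,0.002,0,0],
    [0,0.05,-0.004,0,0.002,0,0],
    [0,0.05,-0.004,0,0.002,0,0],
    [0,0.05,-0.004,0,0.002,0,0],
    [0,0.05,-0.004,0,0.002,0,0],
    [0,0.05,-0.004,0,0.002,0,0],
    [0,0.05,-0.004,0,0.002,0,0],
    [0,0.05,-0.004,0,0.002,0,0]
  ]
}}

```text
time: 9.77
tool_pos: [547.2, 261.7, 130.5]
tcp_rot: [-0.4, 90.0, 20.6]
ft_force: [0.2, -0.3, 0.8]
finger_gap: 85.4
```

```bash
python3 - <<'E'
from h import *
s=st();d=grab("wrist","w7")
a=.368
L=np.array([[12,11,98],[12,-11,98],[-12,-11,98],[-12,11,98],[50,0,88]])
c,q=np.cos(a),np.sin(a);P=L@np.array([[c,-q,0],[q,c,0],[0,0,1]]).T+[545.5,265.5,0]
uv=proj(d,P);print(uv.round(1))
im=d["frame"].copy()
for p in uv: cv2.circle(im,tuple(int(v) for v in p.round()),1,(0,0,255),-1)
x,y=uv[:4].mean(0);x0,y0=int(x)-80,max(0,int(y)-60);print(x0,y0)
d["frame"]=im;crop(d,x0,y0,160,120,5,"c8")
print(delta(s,[545.5,265.5,130],np.pi/2+.368))
E
```

```text
t 9.77 tcp [547.22 261.69 130.52] ytool deg 110.98 tilt 0.05 F [ 0.16 -0.25  0.76] M [0.04 0.04 0.06] gap 85.4 j [ 20.7  12.3  90.6  -0.   77.1 -90.3]
[[344.8 299.4]
 [305.4 299.4]
 [304.8 258.9]
 [345.8 258.9]
 [324.4 347.9]]
245 219
(array([ 0.0005,  0.0042, -0.0002]), array([-0.0019,  0.0008,  0.    ]))
```

View pics/c8.png

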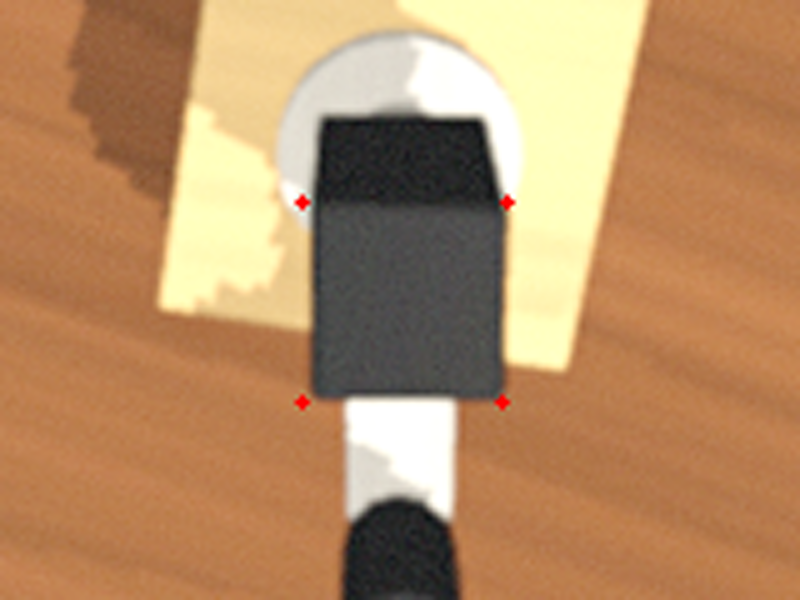

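The overlay matches the block to within about 0.6 mm, and the sides are parallel to the jaws. I'll descend and grip.

>>> {"op": "drive_tool", "data": {
  "deltas": [
    [0,0.0,0.0046,0,0,0,0],
    [0,0.02,0.0046,0,0,0,0],
    [0,0.04,0.0046,0,0,0,0],
    [0,0.055,0.0046,0,0,0,0],
    [0,0.066,0.0046,0,0,0,0],
    [0,0.066,0.0046,0,0,0,0],
    [140,0.066,0.0046,0,0,0,0],
    [255,0.066,0.0046,0,0,0,0],
    [255,0.066,0.0046,0,0,0,0],
    [255,0.066,0.0046,0,0,0,0]
  ],
  "squeeze": 40
}}

```text
time: 10.65
tool_pos: [546.2, 266.3, 65.4]
tcp_rot: [0.3, 89.9, 21.2]
ft_force: [1.6, -0.3, -0.1]
finger_gap: 38.9
```

>>> {"op": "drive_tool", "data": {
  "deltas": [
    [255,0,0,0,0,0,0],
    [255,0,0,0,0,0,0],
    [255,0,0,0,0,0,0],
    [255,0,0,0,0,0,0],
    [255,0,0,0,0,0,0],
    [255,0,0,0,0,0,0],
    [255,0,0,0,0,0,0],
    [255,0,0,0,0,0,0],
    [255,0,0,0,0,0,0],
    [255,0,0,0,0,0,0]
  ],
  "squeeze": 90
}}

```text
time: 11.48
tool_pos: [546.1, 266.2, 65.1]
tcp_rot: [-2.1, 89.9, 18.9]
ft_force: [-1.1, -0.3, 6.3]
finger_gap: 21.0
```

```bash
python3 - <<'E'
from h import *
s=st();d=grab("wrist","w8");d=grab("scene","s8");crop(d,330,150,120,90,6,"c9")
E
```

```text
t 11.48 tcp [546.11 266.21  65.1 ] ytool deg 110.98 tilt 0.11 F [-1.12 -0.3   6.33] M [-0.13 -0.01 -0.  ] gap 21.0 j [ 21.2  16.3  93.2  -0.   70.4 -89.8]
```

View pics/w8.png

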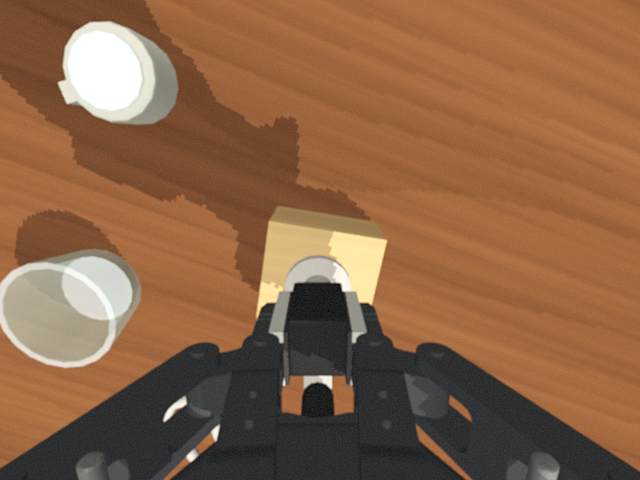

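View pics/c9.png

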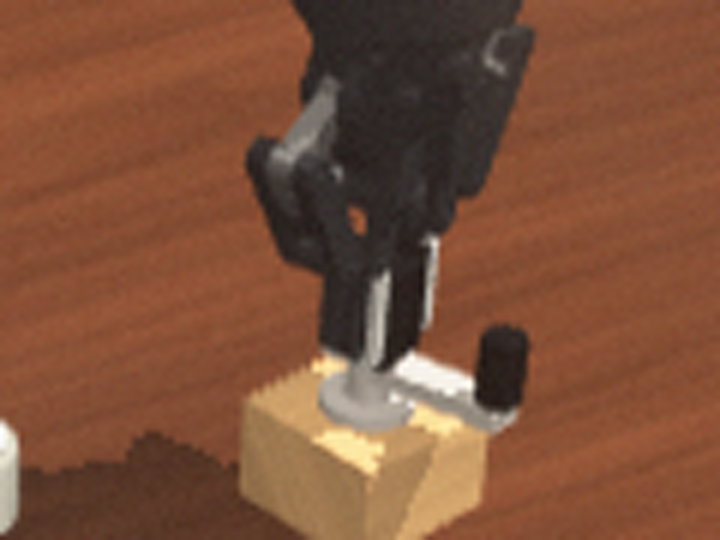

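The crank is held (gap 21.0, crank origin = TCP − 25 mm). I'll lift it straight up.

>>> {"op": "drive_tool", "data": {
  "deltas": [
    [255,-0.005,0,0,0,0,0],
    [255,-0.015,0,0,0,0,0],
    [255,-0.03,0,0,0,0,0],
    [255,-0.045,0,0,0,0,0],
    [255,-0.06,0,0,0,0,0],
    [255,-0.08,0,0,0,0,0],
    [255,-0.1,0,0,0,0,0],
    [255,-0.12,0,0,0,0,0],
    [255,-0.12,0,0,0,0,0],
    [255,-0.12,0,0,0,0,0]
  ]
}}

```text
time: 12.42
tool_pos: [546.1, 266.3, 185.7]
tcp_rot: [0.5, 89.8, 21.5]
ft_force: [-0.5, 0.3, -1.7]
finger_gap: 20.7
```

```bash
python3 - <<'E'
from h import *
s=st();d=grab("wrist","w9");d=grab("scene","s9")
print(delta(s,[589.3,-137.5,185],np.radians(89.3)))
E
```

```text
t 12.42 tcp [546.13 266.29 185.72] ytool deg 110.98 tilt 0.17 F [-0.53  0.33 -1.72] M [-0.03 -0.06  0.01] gap 20.7 j [ 21.2   9.9  87.4   0.   82.5 -89.8]
(array([ 0.0004, -0.3925, -0.1043]), array([ 0.3784,  0.003 , -0.0006]))
```

View pics/w9.png

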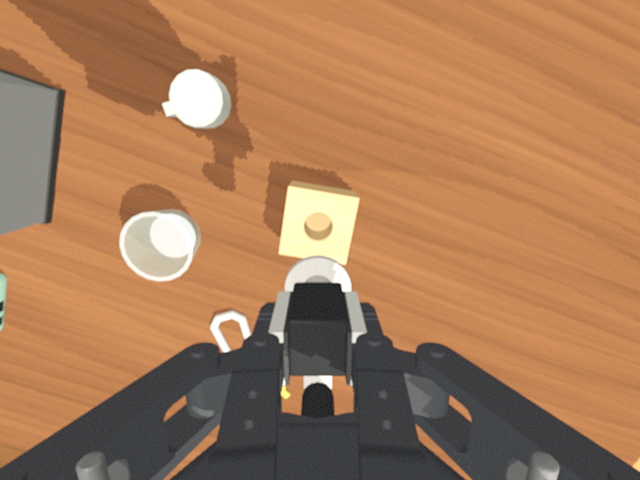

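The crank is out of the stand. The hole is empty at (318,224), and the crank sits at the same place in the hand as before the lift. I'll move it over the port, ramping gently so it doesn't swing.

>>> {"op": "drive_tool", "data": {
  "deltas": [
    [255,0,-0.02,-0.005,0.02,0,0],
    [255,0,-0.05,-0.013,0.05,0,0],
    [255,0,-0.085,-0.0225,0.09,0,0],
    [255,0,-0.12,-0.032,0.12,0,0],
    [255,0,-0.155,-0.041,0.15,0,0],
    [255,0,-0.19,-0.0505,0.19,0,0],
    [255,0,-0.225,-0.06,0.22,0,0],
    [255,0,-0.26,-0.069,0.25,0,0],
    [255,0,-0.29,-0.077,0.28,0,0],
    [255,0,-0.315,-0.084,0.31,0,0]
  ]
}}

```text
time: 13.35
tool_pos: [578.4, -60.6, 181.8]
tcp_rot: [173.6, 89.8, 176.6]
ft_force: [0.1, -0.4, -1.4]
finger_gap: 20.4
```

```bash
python3 - <<'E'
from h import *
s=st()
print(delta(s,[589.3,-137.5,185],np.radians(89.3)))
E
```

```text
t 13.35 tcp [578.42 -60.58 181.84] ytool deg 93.07 tilt 0.19 F [ 0.09 -0.43 -1.37] M [-0.   -0.03 -0.04] gap 20.4 j [ -11.     6.4   91.6   -0.    82.2 -104.1]
(array([-0.0032, -0.0774,  0.0067]), array([ 0.0658, -0.0033, -0.0003]))
```

>>> {"op": "drive_tool", "data": {
  "deltas": [
    [255,-0.003,-0.025,0.002,0.03,0,0],
    [255,-0.003,-0.045,0.004,0.06,0,0],
    [255,-0.003,-0.065,0.006,0.066,0,0],
    [255,-0.003,-0.075,0.0067,0.066,0,0],
    [255,-0.003,-0.0774,0.0067,0.066,0,0],
    [255,-0.003,-0.0774,0.0067,0.066,0,0],
    [255,-0.003,-0.0774,0.0067,0.066,0,0],
    [255,-0.003,-0.0774,0.0067,0.066,0,0],
    [255,-0.003,-0.0774,0.0067,0.066,0,0],
    [255,-0.003,-0.0774,0.0067,0.066,0,0]
  ]
}}

```text
time: 14.18
tool_pos: [590.8, -134.2, 187.1]
tcp_rot: [33.8, 90.0, 33.3]
ft_force: [0.3, -0.3, -1.3]
finger_gap: 20.8
```

```bash
python3 - <<'E'
from h import *
s=st();d=grab("wrist","w10");d=grab("scene","s10");crop(d,130,170,160,120,5,"c10")
print(delta(s,[589.3,-137.5,185],np.radians(89.3)))
E
```

```text
t 14.18 tcp [ 590.78 -134.22  187.1 ] ytool deg 89.51 tilt 0.01 F [ 0.29 -0.31 -1.31] M [ 0.01 -0.01  0.01] gap 20.8 j [ -17.7    9.7   87.5    0.    82.8 -107.2]
(array([ 0.0021, -0.0033, -0.0015]), array([ 0.0037,  0.0001, -0.0001]))
```

View pics/w10.png

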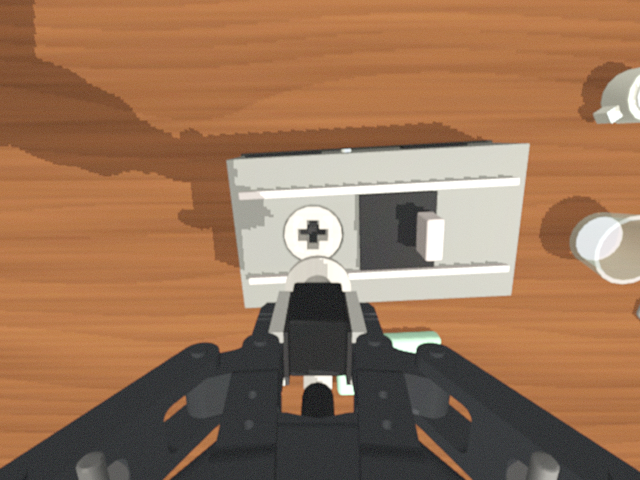

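View pics/c10.png

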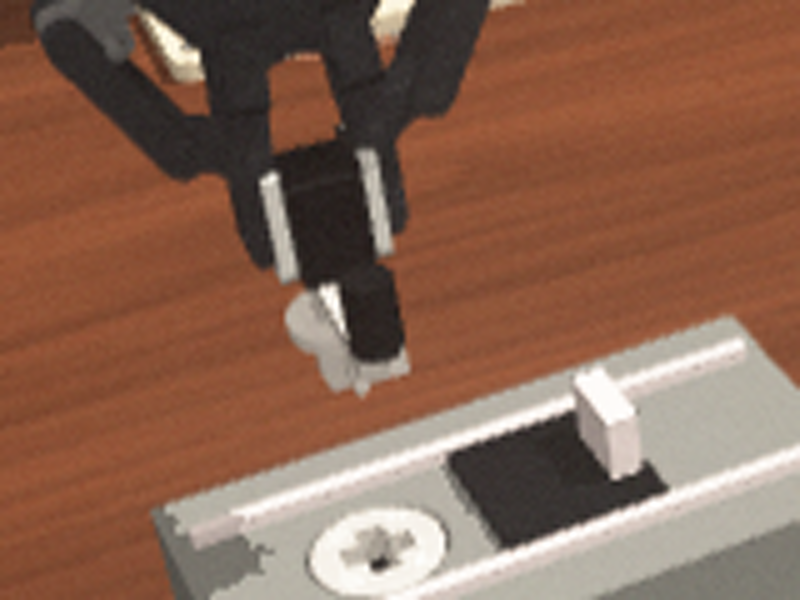

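```bash
python3 - <<'E'
from h import *
d=load("w10");crop(d,255,190,130,110,6,"c11")
E
```

```text
(no output)
```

View pics/c11.png

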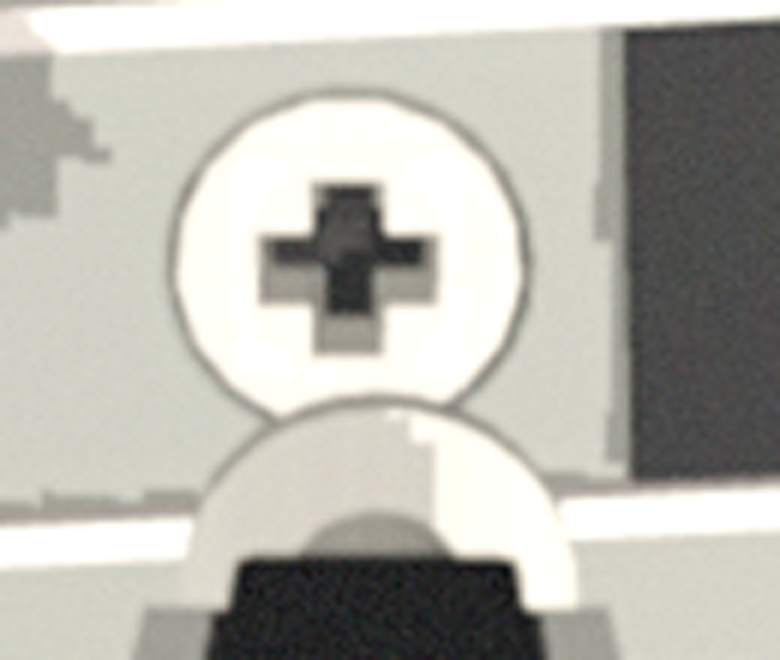

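```bash
python3 - <<'E'
from h import *
from scipy.optimize import least_squares
d=load("w10");px=lambda u,v:((u+.5)/6-.5+255,(v+.5)/6-.5+190)
print("port",unproj(d,px(350,269),70))
pts=[px(*p) for p in [(378,396),(285,420),(225,465),(186,550),(470,418),(530,460),(568,530),(578,590)]]
for z in (167,162):
    P=np.array([unproj(d,p,z)[:2] for p in pts])
    r=least_squares(lambda c:np.hypot(*(P-c[:2]).T)-17,[590,-134]);print(z,r.x,r.fun.round(1))
s=st()
E
```

```text
port [ 588.52849324 -137.54625212   70.        ]
167 [ 589.50035748 -133.83742066] [ 0.1 -0.   0.  -0.2 -0.   0.  -0.2 -0. ]
162 [ 591.10161143 -133.74271208] [ 0.  -0.   0.2  0.3 -0.2  0.1 -0.   0.4]
t 14.28 tcp [ 590.81 -134.56  187.17] ytool deg 89.49 tilt 0.02 F [ 0.57  0.47 -1.09] M [0.   0.03 0.  ] gap 20.7 j [ -17.7    9.7   87.4    0.    82.8 -107.2]
```

Port at (588.5,-137.5), repeatable. The crank axis sits (-1.1, +0.2) from the TCP. I'll correct and descend to just above the port.

>>> {"op": "drive_tool", "data": {
  "deltas": [
    [255,0.01,-0.0031,-0.0012,0,0,0],
    [255,0.025,-0.0031,-0.0012,0,0,0],
    [255,0.04,-0.0031,-0.0012,0,0,0],
    [255,0.05,-0.0031,-0.0012,0,0,0],
    [255,0.058,-0.0031,-0.0012,0,0,0],
    [255,0.062,-0.0031,-0.0012,0,0,0],
    [255,0.062,-0.0031,-0.0012,0,0,0],
    [255,0.062,-0.0031,-0.0012,0,0,0],
    [255,0.062,-0.0031,-0.0012,0,0,0],
    [255,0.062,-0.0031,-0.0012,0,0,0]
  ]
}}

```text
time: 15.12
tool_pos: [590.2, -138.5, 126.1]
tcp_rot: [-17.7, 89.9, -18.2]
ft_force: [0.7, 0.1, -2.0]
finger_gap: 21.0
```

```bash
python3 - <<'E'
from h import *
s=st();d=grab("scene","s11");crop(d,140,200,130,110,6,"c12")
d=grab("wrist","w11");crop(d,240,220,160,120,5,"c13")
print(delta(s,[589.6,-137.7,125],np.radians(89.4)))
E
```

```text
t 15.12 tcp [ 590.17 -138.47  126.08] ytool deg 89.44 tilt 0.1 F [ 0.72  0.1  -1.99] M [-0.04  0.01 -0.  ] gap 21.0 j [ -18.    12.4   91.    -0.    76.5 -107.5]
(array([ 0.0011,  0.0008, -0.0006]), array([0.0007, 0.0017, 0.0005]))
```

View pics/c12.png

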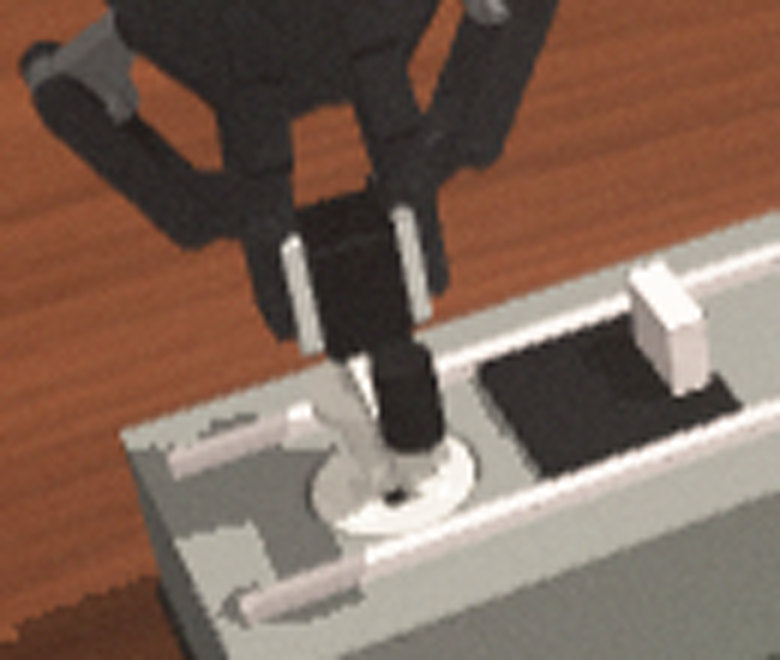

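View pics/c13.png

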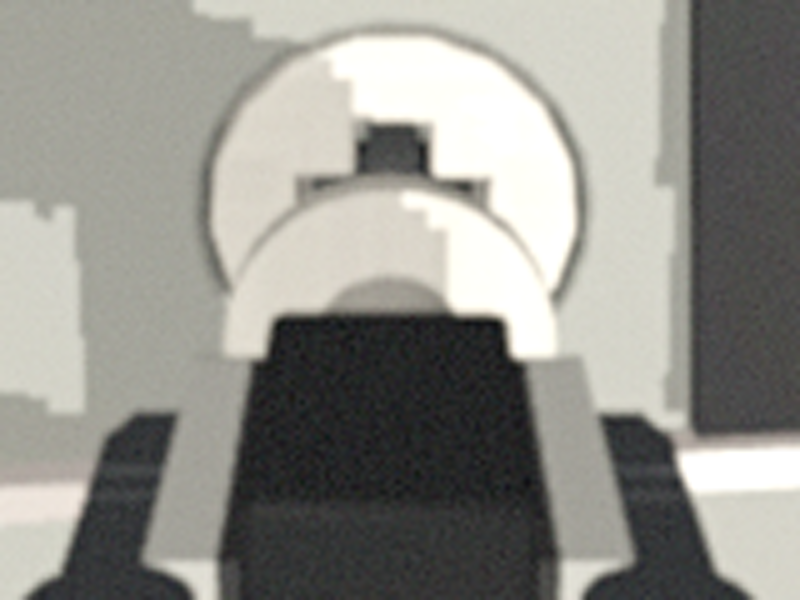

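The collar column (389) against the port column (395) shows a 0.7 mm residual in +y, which agrees with the computed delta. I'll correct it and lower the lead-in into the slots.

>>> {"op": "drive_tool", "data": {
  "deltas": [
    [255,0.0,0.0008,-0.0006,0,0,0],
    [255,0.002,0.0008,-0.0006,0,0,0],
    [255,0.004,0.0008,-0.0006,0,0,0],
    [255,0.006,0.0008,-0.0006,0,0,0],
    [255,0.008,0.0008,-0.0006,0,0,0],
    [255,0.01,0.0008,-0.0006,0,0,0],
    [255,0.012,0.0008,-0.0006,0,0,0],
    [255,0.014,0.0008,-0.0006,0,0,0],
    [255,0.015,0.0008,-0.0006,0,0,0],
    [255,0.016,0.0008,-0.0006,0,0,0]
  ]
}}

```text
time: 16.05
tool_pos: [588.8, -137.4, 108.7]
tcp_rot: [163.0, 90.0, 162.5]
ft_force: [-1.2, -0.0, -1.8]
finger_gap: 20.6
```

```bash
python3 - <<'E'
from h import *
s=st()
E
```

```text
t 16.05 tcp [ 588.8  -137.43  108.74] ytool deg 89.44 tilt 0.01 F [-1.18 -0.   -1.81] M [ 0.04  0.03 -0.  ] gap 20.6 j [ -18.    13.2   91.9   -0.    74.9 -107.4]
```

The splines are 9 mm in with no contact force. I'll press on towards home.

>>> {"op": "drive_tool", "data": {
  "deltas": [
    [255,0.001,0,0,0,0,0],
    [255,0.002,0,0,0,0,0],
    [255,0.003,0,0,0,0,0],
    [255,0.004,0,0,0,0,0],
    [255,0.005,0,0,0,0,0],
    [255,0.006,0,0,0,0,0],
    [255,0.007,0,0,0,0,0],
    [255,0.008,0,0,0,0,0],
    [255,0.009,0,0,0,0,0],
    [255,0.01,0,0,0,0,0]
  ]
}}

```text
time: 16.88
tool_pos: [589.1, -137.5, 99.3]
tcp_rot: [-17.0, 90.0, -17.5]
ft_force: [-2.2, 0.8, 5.5]
finger_gap: 21.0
```

```bash
python3 - <<'E'
from h import *
s=st()
E
```

```text
t 16.88 tcp [ 589.09 -137.47   99.31] ytool deg 89.44 tilt 0.03 F [-2.24  0.82  5.5 ] M [0.19 0.43 0.02] gap 21.0 j [ -18.    13.8   92.3    0.    73.9 -107.4]
```

The spring force (about 7 N net) matches roughly 6 mm of plunger travel. The last part goes in small steps.

>>> {"op": "drive_tool", "data": {
  "deltas": [
    [255,0.001,0,0,0,0,0],
    [255,0.0015,0,0,0,0,0],
    [255,0.002,0,0,0,0,0],
    [255,0.0025,0,0,0,0,0],
    [255,0.003,0,0,0,0,0],
    [255,0.0035,0,0,0,0,0],
    [255,0.004,0,0,0,0,0],
    [255,0.0045,0,0,0,0,0],
    [255,0.005,0,0,0,0,0],
    [255,0.005,0,0,0,0,0]
  ]
}}

```text
time: 17.72
tool_pos: [589.2, -137.5, 95.1]
tcp_rot: [-18.3, 90.0, -18.9]
ft_force: [-4.5, 1.4, 11.4]
finger_gap: 21.1
```

```bash
python3 - <<'E'
from h import *
s=st();d=grab("scene","s12");crop(d,140,200,130,110,6,"c14")
E
```

```text
t 17.72 tcp [ 589.21 -137.53   95.09] ytool deg 89.44 tilt 0.04 F [-4.53  1.42 11.43] M [0.33 1.02 0.05] gap 21.1 j [ -18.    14.    92.5   -0.    73.5 -107.4]
```

View pics/c14.png

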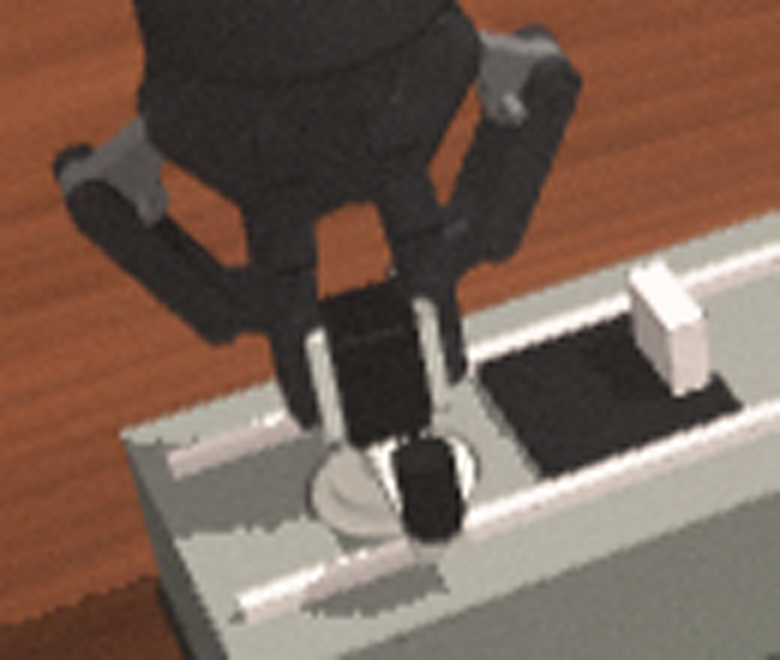

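The force is 13 N net and the collar looks essentially down on the face. I'll press a little further to confirm a hard stop.

>>> {"op": "drive_tool", "data": {
  "deltas": [
    [255,0.0003,0,0,0,0,0],
    [255,0.0006,0,0,0,0,0],
    [255,0.0009,0,0,0,0,0],
    [255,0.0012,0,0,0,0,0],
    [255,0.0015,0,0,0,0,0],
    [255,0.0015,0,0,0,0,0],
    [255,0.0015,0,0,0,0,0],
    [255,0.0015,0,0,0,0,0],
    [255,0.0015,0,0,0,0,0],
    [255,0.0015,0,0,0,0,0]
  ]
}}

```text
time: 18.6
tool_pos: [589.3, -137.5, 95.0]
tcp_rot: [-20.0, 89.9, -20.6]
ft_force: [-11.0, 2.7, 20.7]
finger_gap: 20.9
```

```bash
python3 - <<'E'
from h import *
s=st();d=grab("wrist","w12");crop(d,240,220,160,120,5,"c15")
E
```

```text
t 18.6 tcp [ 589.32 -137.51   95.  ] ytool deg 89.44 tilt 0.06 F [-10.98   2.72  20.71] M [ 0.58  1.94 -0.06] gap 20.9 j [ -18.    14.    92.5   -0.    73.4 -107.4]
```

View pics/c15.png

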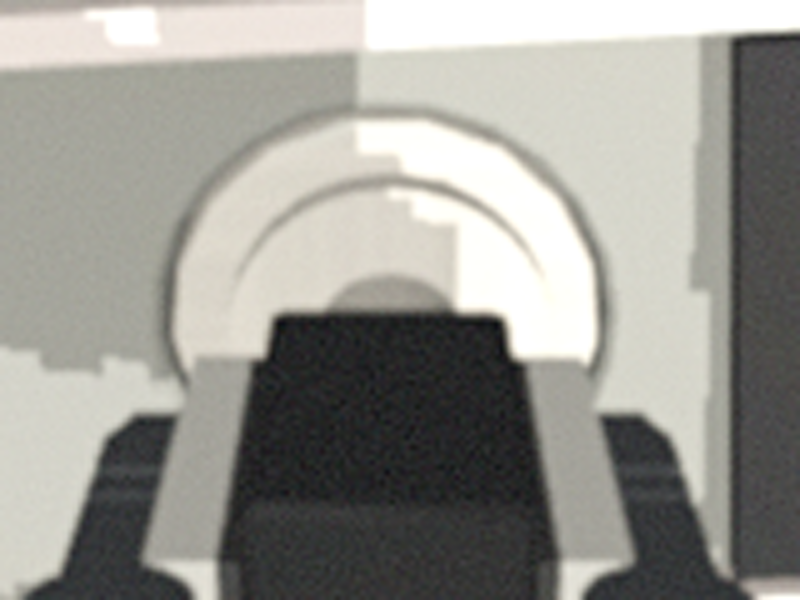

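Hard stop confirmed: 1.5 mm more command moved the TCP only 0.1 mm while the force rose by 9 N. TCP z is 95.0, exactly the value for a seated collar. I'll do a last scene check and hand in.

```bash
python3 - <<'E'
from h import *
d=grab("scene","s13");a=load("scene0")["frame"]
for n,(x,y,w,h) in dict(votive=(335,238,42,42),light=(306,214,32,34),bank=(245,322,92,64),carab=(400,262,80,48)).items():
    print(n,cv2.absdiff(a[y:y+h,x:x+w],d["frame"][y:y+h,x:x+w]).mean().round(1))
st()
E
```

```text
votive 4.1
light 3.2
bank 2.8
carab 3.4
t 18.7 tcp [ 589.33 -137.51   95.01] ytool deg 89.44 tilt 0.07 F [-9.65  3.99 20.09] M [ 0.6   1.99 -0.01] gap 21.0 j [ -18.    14.    92.5   -0.    73.4 -107.4]
```

View pics/s13.png

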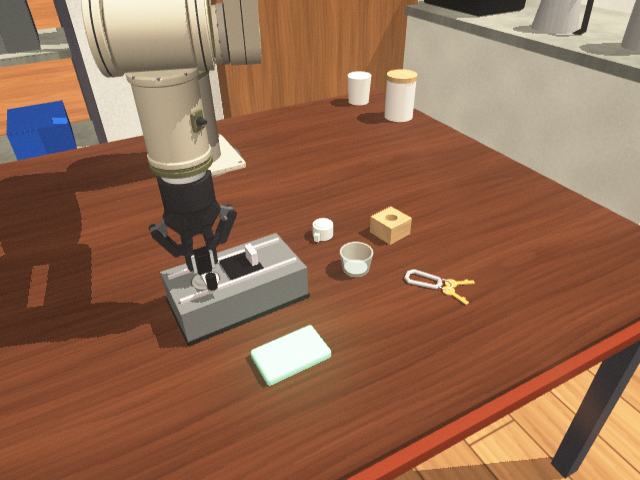

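The final view shows the cover open (fin at 252,255), the crank seated in the port at (207,280), the stand empty, and all bystanders unmoved.

```bash
python3 -c "
from bench import hand_in
print(hand_in())"
```

```text
the job is handed in; nothing more can be done
None
```

The charger is ready for cranking. The cover is fully open, and the crank is in the port with its collar on the face. I handed in at about 18.7 s with the arm still gripping the crank and pressing it down.

- **Cover:** I slid it by its fin until it hit the end stop (21 N at the stop), then released it. It was still open in the last picture.
- **Crank:** I gripped it across the block, lifted it out of the stand and turned it about 21.5° to match the slots. The splines went 9 mm into the port without any contact force.
- **Seating:** the spring force built up about as expected. At the end, 1.5 mm more command moved the tool only 0.1 mm, with the tool at z = 95.0 mm, the height for a seated collar. The final downward press is about 20 N, and the crank did not slip in the jaws.
- **Other objects:** the votive, bike light, power bank and carabiner look unmoved in the last picture.

One reading was off: about 10 N of sideways force remained at the end, because the commanded position is slightly off the port's axis. I left it, as it is well below the wrist force limit. Early pictures taken before the arm had settled disagreed by up to about 4 mm, so I re-measured once it was still.

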